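Move the air nozzle to the spray-bench outlet

TASK

On the pottery's glazing bench, press the wide release collar around the upright steel air nozzle fully down, draw the nozzle out of its holder, and push it by feel straight into the brass push-in fitting on the slotted grey foot until it is gripped and fully home, then let go. Work gently: never press, pull or push on the collar, the holder or the fitting with more than about 20 N, and leave the pots and tools where they are.

Things in the scene. Friction and masses are not known exactly. Their poses are not given: they have to be found in the camera images.
- nozzle_mid (a point): Air nozzle: rigid, round, upright, steel, 78 mm long, 90 g. This point is on its axis, 54 mm above its lower end, half-way up its ridged aluminium grip (16 mm diameter, 24 mm long); z along the nozzle, upward. A tapered tip ends 24 mm above this point. Below the grip is a spigot of 12 mm diameter.
- nozzle: The same nozzle; origin at the centre of its lower end, z up along its axis. The lowest 4 mm are a cone, 8 mm wide at the end and 12 mm at its top; 9 to 17 mm up runs a groove of 8 mm diameter that the jaws snap into. At the start the lower end stands 28 mm deep in the holder, 22 mm above the bench.
- holder: Holder: fixed aluminium block, 80 x 80 mm and 50 mm high, origin at the centre of its underside, z up. Its hole (13 mm wide, 28 mm deep) is in the middle of the top. With the collar up, two jaws lock the nozzle in.
- collar (a joint): Release collar of the holder: black disc of 52 mm diameter round the nozzle, with a rubber pad on top that yields 1 mm per 4 N and springs back. Value in m, 0 when up, 0.006 when fully down at a hard stop. It moves under 7 to 8 N, stays where it is left, and frees the nozzle when it is fully down (from about 4 mm).
- collar_top (a point): Centre of the collar's flat upper face, on the nozzle's axis: 62 mm above the bench when up, 56 mm when down. When up it is 2 mm below the ridged grip. Press it from above beside the nozzle (8 to 26 mm from the axis), for instance with one fingertip on each side of the grip.
- outlet: Outlet: fixed grey foot, 80 x 150 x 15 mm, slotted along its y (long) axis; origin at the centre of its underside. On it the fitting: a brass block 44 x 44 x 45 mm, sprung: it sinks 1 mm per 4 N. Hole in its top: 13 mm wide, 28 mm deep, mouth chamfered 1 mm. Two spring jaws 11 to 15 mm above the hole's floor take about 10 N to pass; home, the nozzle's end is on the floor, 38 mm above the bench.
- outlet_top (a point): Point above the middle of the foot, at the height of the fitting's flat top (66 mm above the bench); axes as the foot's. The fitting is clamped anywhere along the slot: its hole lies up to 13 mm either way from this point along the foot's y axis (not measured: find it by feel or sight), and on it in x.
- mug: Bystander: red-brown mug, 85 mm high; origin under its centre.
- bowl: Bystander: dark glazed bowl, 140 mm wide, 70 mm high; origin under its centre.
- plate: Bystander: cream plate, 150 mm wide; origin under its centre.
- vase: Bystander: red-brown vase, 150 mm high; origin under its centre.
- jar: Bystander: cream jar with a steel cap, 56 mm wide, 75 mm high; origin under its centre.
- tile: Bystander: dark glazed test tile, 60 x 60 x 9 mm; origin under its centre.
- brush: Bystander: brush lying on the bench.
There are look-alikes about, which are no part of the job. Leave any purple look-alike of the holder alone. What is shaped like the outlet but purple is not meant.

How it is judged:
On the way, in this order (a step that is already met when the one before it is completed fails the run):
1. the release collar is fully down (at least 4.5 mm of its 6 mm) (value of joint collar above 0.0045 m), for 0.1 s.
2. the nozzle is drawn out of the holder (its lower end clear of the collar) (z of nozzle in the frame of holder above 0.065 m), for 0.1 s.
At the end, for the whole second after the job is handed in: The nozzle stands in the hole of the brass fitting, within 7 degrees of upright, its lower end no more than 3 mm above the hole's floor (gripped by the jaws), at rest and released (z of nozzle in the frame of outlet between 0.034 and 0.0412 m and x of nozzle in the frame of outlet between -0.004 and 0.004 m and y of nozzle in the frame of outlet between -0.018 and 0.018 m and angle between the z axis of nozzle and the z axis of outlet, either way round below 0.12 rad and linear speed of nozzle below 0.02 m/s and contact force between the fingers and nozzle below 0.05 N); the robot touches nothing.
It fails at once if the collar or holder is pressed with more than 25 N by the robot (contact force between any of the arm, the fingers and holder above 25 N).
It fails at once if the nozzle is pulled or pushed against the holder with more than 25 N (contact force between nozzle and holder above 25 N).
It fails at once if the nozzle or the robot pushes on the fitting or its foot with more than 25 N (contact force between any of nozzle, the arm, the fingers and outlet above 25 N).
It fails at once if a pot or tool is moved by more than 15 mm (distance of any of mug, bowl, plate, vase, jar, tile, brush from where it was at the start of the episode above 0.015 m).
It also fails if it takes over 61 s, if anything falls off the work surface, if the arm or the gripper's body presses on something with over 40 N, if the wrist force passes 120 N, or if a joint passes its speed limit or range.

ROBOT

A 6-joint arm with a two-finger parallel gripper is mounted at the origin on the work surface. World frame = base frame: x ahead of the robot, y to its left, z up, the work surface at z = 0. Lengths are in m, angles in rad, forces in N, time in s.
With the tool pointing down it reaches from about 0.35 to 0.85 m from the base axis. Payload 8.1 kg.
Tool frame: the origin (TCP) lies at the centre of the arm's flange, where the gripper is bolted on; the fingertips stand 186 mm ahead of it and the grasp point (between the pads) lies 167 mm ahead of it (robot.nose_length is the distance from the TCP to the fingertips, in m); z points along the fingers, x is the direction in which the jaws open and shut, and the axes are right-handed (so a half turn about z gives the same grasp; the last joint's range is limited). The gripper opens to 93 mm and grips with 3 to 60 N. Pads are 15 mm wide; open, the fingers measure 128 mm over their backs; the gripper's body (75 mm by 188 mm) begins 65 mm behind the grasp point.
Start: joints at [-1.399, 0.13, 1.488, -0, 1.523, -0.085], TCP at [0.152, -0.58, 0.405] pointing down, gripper open.
Joint ranges: [-2.96, 2.96], [-0.89, 2.26], [0.02, 2.5], [-1.34, 4.48], [0, 2.73], [-2.66, 2.66]. Speed limits (rad/s): [2.39, 2.39, 2.79, 3.14, 3.14, 3.14].

INTERFACE

Orientations are given as a rotation vector (axis times angle).
In Python, from plant import robot gives the robot as it stands.
- The arm moves only by the tool arm_command, never from a script. Its argument "motion" is a list of rows, each an object with "slide": the shift along the tool's x, y, z each as a share of 0.4 m, from -1 to 1, a list of three; "turn": the turn, a rotation vector about the tool's x, y, z each as a share of 0.5 rad, from -1 to 1, a list of three. A call has exactly 5 rows; each row shifts and turns the commanded pose from where the row before left it, along the tool's axes as they then stand; what a row does not reach is not made up. A row lasts 1/12 s, in which the tool goes at most 41.7 mm and 7.16 degrees, less where a joint would pass 70% of its speed; a pose out of reach is approached as far as the arm can. A call with a number of a shift or a turn outside -1 to 1 is refused whole. A call with a gripper value outside its range is refused whole. "gripper" is the opening in per cent of the stroke, from 0 (shut) to 100 (fully open), set as the call begins (left out, the last holds). The fingers move at their own pace and stop on an object; "grip_force" is the grip in N (left out, the last holds). Time passes only in rows, so rows that do not move let the fingers close, or fill a call up. It gives the time, the measured TCP pose, the force and the opening at its end, in the units of the state.
- robot.read_state(): the state, without advancing time (a new reading comes with each control period).
- robot.read_camera(name): name is "scene" or "top" or "wrist"; returns a dict with "pixels" (420x560x3 uint8, blue, green, red), "intrinsics" (3x3 intrinsics, pixels), "T" (4x4, takes a point from camera to world coordinates). Camera axes: x right, y down, z forward; pixel columns grow to the right and rows downward; lengths in m; the calibration is good to about 2 mm. A picture is of the moment at which its call begins. There is no depth.
- robot.close_job(): hands the job in, once; it reports no verdict.
The state is a dict: "t": time; "q": joint angles; "dq": joint speeds; "joint_torque": joint torques, N m; "tool_pos": TCP position; "orientation": TCP orientation; "force": force on the tool from outside, world axes, zero at the start; "wrist_torque": the same for the moment, N m; "opening": finger opening in m.
Only numpy, scipy, OpenCV 4.12 (cv2) and the standard library are available. Lean on these libraries where they do the work, as an engineer would, in place of code of your own. Each camera call takes 0.05 s, during which the arm holds its last target.

## Working session

There is one attempt and no reset: what is moved stays moved. The work goes in short steps, Python scripts to look and compute and a tool call to move; the robot and the scene stay as the last step left them, time stands still between calls to the robot, and variables do not carry over. Pictures are saved under pics/ and viewed, and the job is handed in when it is done.

Besides the shell and the picture viewer there is one more tool, called after "Emit:" as a command line: name --argument value ..., lists and objects as JSON in quotes. arm_command: Moves the arm, as the interface text tells. Shift numbers are shares of 0.4 m and turn numbers shares of 0.5 rad, none past 1 either way. Its arguments: {"type":"object","properties":{"motion":{"type":"array","items":{"type":"object","properties":{"slide":{"type":"array","items":{"type":"number"}},"turn":{"type":"array","items":{"type":"number"}}}}},"gripper":{"type":"number"},"grip_force":{"type":"number"}},"required":["motion"]}

```bash
ls; mkdir -p pics
python3 - <<'E'
from plant import robot
import cv2,numpy as np
s=robot.read_state();print(s)
for n in ["scene","top","wrist"]:
    c=robot.read_camera(n);cv2.imwrite(f"pics/{n}0.png",c["pixels"]);np.savez(f"pics/{n}0.npz",**c);print(n,c["intrinsics"].tolist(),np.round(c["T"],4).tolist())
E
```

```text
pics
{'t': 0.0, 'q': array([-1.39938746e+00,  1.31162318e-01,  1.48927248e+00, -1.88410840e-05,
        1.52300122e+00, -8.54172827e-02]), 'dq': array([-2.43448241e-03, -1.05659720e-03,  1.54461504e-03, -1.36369450e-03,
        5.74403613e-04,  3.77431907e-05]), 'joint_torque': array([ 1.13064016e-03, -5.59837282e+01, -4.91753626e+01,  7.67898420e-02,
        3.52476630e-02, -1.01330422e-04]), 'tool_pos': array([ 0.15237622, -0.58009254,  0.40369018]), 'orientation': array([-2.48665419e+00,  1.91791791e+00,  2.15271645e-03]), 'force': array([-0.18139404,  0.20936106, -0.55911232]), 'wrist_torque': array([-0.03604789,  0.03054564, -0.01755345]), 'opening': 0.09291730319265964}
scene [[442.5672986042094, 0.0, 278.9503903713388], [0.0, 442.5672986042094, 199.2416403839931], [0.0, 0.0, 1.0]] [[0.5039, 0.4968, -0.7066, 1.1829], [0.8637, -0.2996, 0.4053, -0.3194], [-0.0103, -0.8145, -0.5801, 0.5959], [0.0, 0.0, 0.0, 1.0]]
top [[444.0932563131943, 0.0, 281.30447989836415], [0.0, 444.0932563131943, 212.080180603749], [0.0, 0.0, 1.0]] [[-0.0956, -0.9742, 0.2044, 0.3432], [-0.9954, 0.0946, -0.0147, 0.0608], [-0.005, -0.2049, -0.9788, 1.0927], [0.0, 0.0, 0.0, 1.0]]
wrist [[336.4053511056325, 0.0, 275.3832744814462], [0.0, 336.4053511056325, 213.0075149200051], [0.0, 0.0, 1.0]] [[0.2544, -0.9316, -0.2597, 0.2247], [-0.9671, -0.2454, -0.0669, -0.5612], [-0.0015, 0.2682, -0.9634, 0.3842], [0.0, 0.0, 0.0, 1.0]]
```

View pics/scene0.png

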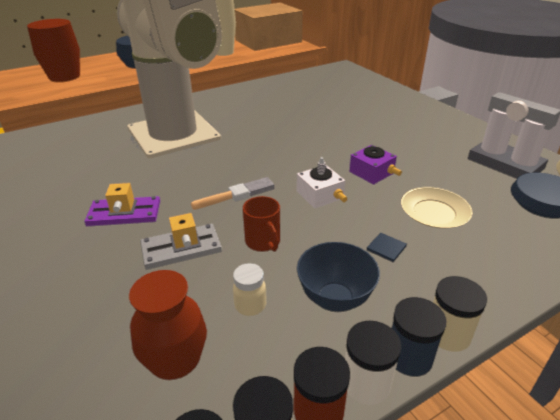

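View pics/top0.png

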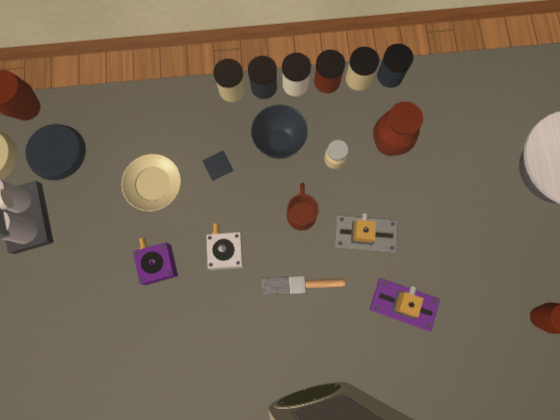

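View pics/wrist0.png

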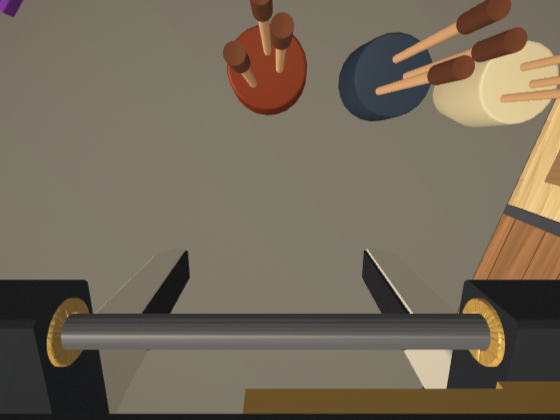

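Top view: the holders are the aluminium one with the nozzle at (224,250) and a purple one at (152,263). The outlets are the grey foot at (366,234) and a purple one at (405,304). The aluminium holder and the grey foot fit the description. I'll confirm both in enlarged crops.

Run:
```python
import cv2,numpy as np
t=cv2.imread("pics/top0.png");s=cv2.imread("pics/scene0.png")
def c(i,x,y,w=80,h=60): return cv2.resize(i[y-h//2:y+h//2,x-w//2:x+w//2],(400,300),interpolation=cv2.INTER_CUBIC)
cv2.imwrite("pics/crop0.png",np.vstack([np.hstack([c(t,224,250),c(t,366,234)]),np.hstack([c(s,320,182),c(s,182,236)])]))
```

```text
(no output)
```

View pics/crop0.png

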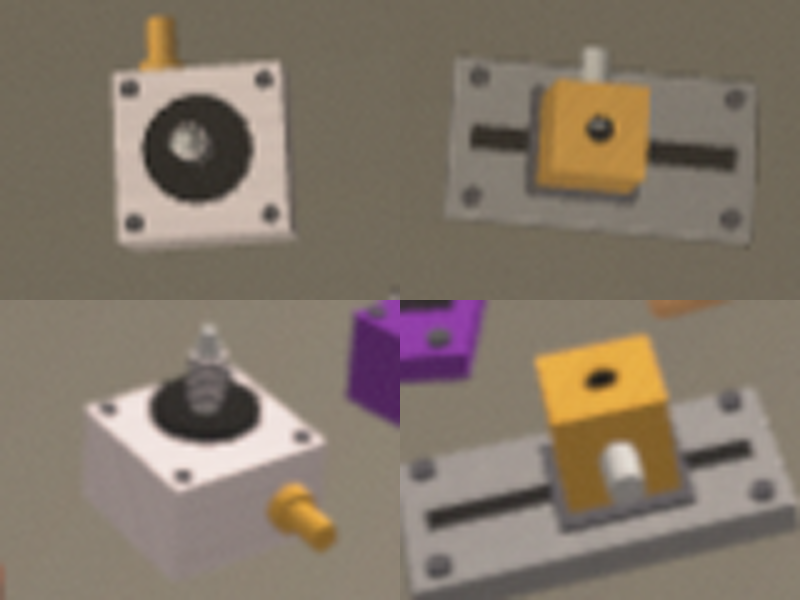

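The crops confirm it: aluminium block with the ridged nozzle in a black collar, and grey foot with the brass block, hole at about top pixel (366,229.6). Next I measure them.

```bash
cat > h.py <<'E'
import cv2,numpy as np
def ray(c,p):
    d=np.linalg.inv(c["intrinsics"])@[p[0],p[1],1]; return c["T"][:3,3],c["T"][:3,:3]@d
def plane(c,p,z):
    o,d=ray(c,p); return o+d*(z-o[2])/d[2]
def tri(c1,p1,c2,p2):
    o1,d1=ray(c1,p1);o2,d2=ray(c2,p2)
    s=np.linalg.lstsq(np.c_[d1,-d2],o2-o1,rcond=None)[0];a=o1+s[0]*d1;b=o2+s[1]*d2
    return (a+b)/2,np.linalg.norm(a-b)
def blob(im,c,r,f):
    x0,y0=int(c[0])-r,int(c[1])-r;w=im[y0:y0+2*r,x0:x0+2*r]
    m=f(w).astype(np.uint8);n,l,st,ce=cv2.connectedComponentsWithStats(m)
    k=1+np.argmax(st[1:,4]);cs,_=cv2.findContours((l==k).astype(np.uint8),0,1)
    ct=max(cs,key=cv2.contourArea)
    hull=cv2.convexHull(ct);return hull.reshape(-1,2)+[x0,y0],st[k,4]
E
python3 - <<'E'
from h import *
T=dict(np.load("pics/top0.npz"));S=dict(np.load("pics/scene0.npz"))
dark=lambda w:w.max(2)<75
for nm,pt,ps,z in [("collar",(223,249),(321,174),.062),("hole",(366,230),(182,222),.066)]:
    r=[]
    for cam,p in((T,pt),(S,ps)):
        hl,a=blob(cam["pixels"],p,17 if nm=="collar" else 6,dark)
        e=cv2.fitEllipse(hl.astype(np.float32)) if len(hl)>4 else None
        cen=e[0] if nm=="collar" else hl.mean(0)
        print(nm,a,cen,e and e[1],plane(cam,cen,z).round(4)); r.append(cen)
    print(tri(T,r[0],S,r[1]))
# yaw from corners
hsv=cv2.cvtColor(T["pixels"],cv2.COLOR_BGR2HSV)
im=T["pixels"]
# brass top
m=((hsv[...,0]>10)&(hsv[...,0]<28)&(hsv[...,1]>130)&(hsv[...,2]>130)).astype(np.uint8)[210:260,340:395]
cs,_=cv2.findContours(m,0,1);ct=max(cs,key=cv2.contourArea)+[340,210];print("brass",cv2.minAreaRect(ct),cv2.boxPoints(cv2.minAreaRect(ct)).tolist())
# foot corners hand: crop ->px
for q in [(455,58),(757,85),(749,243),(445,216)]:
    p=((q[0]-400)/5+326,q[1]/5+204);print("foot",plane(T,p,.015).round(4))
for q in [(112,73),(282,61),(293,235),(120,241)]:
    p=(q[0]/5+184,q[1]/5+220);print("holder",plane(T,p,.05).round(4))
E
```

```text
collar 287 (222.92897033691406, 249.2342071533203) (20.32394790649414, 20.669544219970703) [0.4835 0.1893 0.062 ]
collar 154 (320.5820007324219, 173.39247131347656) (12.162130355834961, 20.530376434326172) [0.4942 0.185  0.062 ]
(array([0.48488384, 0.19092311, 0.05492236]), np.float64(0.0015805213785437683))
hole 8 [365.8 230. ] (3.4156503677368164, 4.183300018310547) [ 0.4959 -0.1472  0.066 ]
hole 6 [181.5 221.5] None [ 0.5043 -0.1481  0.066 ]
(array([ 0.49701004, -0.14731097,  0.06076374]), np.float64(0.002080448447451565))
brass ((364.5, 230.5), (21.0, 21.0), 90.0) [[354.0, 220.0], [375.0, 220.0], [375.0, 241.0], [354.0, 241.0]]
foot [ 0.5461 -0.0916  0.015 ]
foot [ 0.5183 -0.2381  0.015 ]
foot [ 0.4413 -0.2226  0.015 ]
foot [ 0.4686 -0.0772  0.015 ]
holder [0.5238 0.2276 0.05  ]
holder [0.5217 0.1467 0.05  ]
holder [0.4391 0.1479 0.05  ]
holder [0.4441 0.2287 0.05  ]
```

Emit:
arm_command --motion '[{"slide": [0,-0.08,0],"turn": [0,0,0.1028]},{"slide": [0,-0.08,0],"turn": [0,0,0.1028]},{"slide": [0,-0.08,0],"turn": [0,0,0.1028]},{"slide": [0,-0.08,0],"turn": [0,0,0.1028]},{"slide": [0,-0.08,0],"turn": [0,0,0.1028]}]' --gripper 100

```text
t: 0.57
tool_pos: [0.3114, -0.5552, 0.4044]
orientation: [-2.218, 2.225, 0.001]
force: [-0.9, -0.6, -0.8]
opening: 0.0928
```

Emit:
arm_command --motion '[{"slide": [-0.093,-0.022,0]},{"slide": [-0.093,-0.022,0]},{"slide": [-0.093,-0.022,0]},{"slide": [-0.093,-0.022,0]},{"slide": [-0.093,-0.022,0]}]'

```text
invalid input at $.motion[0]: expected keys slide, turn
```

Emit:
arm_command --motion '[{"slide": [-0.093,-0.022,0]},{"slide": [-0.093,-0.022,0]},{"slide": [-0.093,-0.022,0]},{"slide": [-0.093,-0.022,0]},{"slide": [-0.093,-0.022,0]}]'

```text
invalid input at $.motion[0]: expected keys slide, turn
```

Run:
```python
from plant import robot
import cv2,numpy as np
s=robot.read_state();print(s['t'],s['tool_pos'],s['q'])
c=robot.read_camera("wrist");cv2.imwrite("pics/w1.png",c["pixels"]);np.savez("pics/w1.npz",**c)
```

```text
0.5667 [ 0.31143516 -0.55522121  0.40442339] [-1.14012726e+00  2.29268011e-01  1.37804253e+00  2.01037951e-05
  1.53494097e+00  4.33643312e-01]
```

View pics/w1.png

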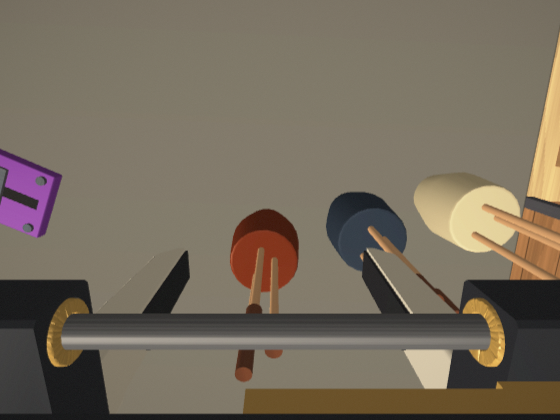

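The moves were refused because every row needs a turn, so the picture still shows the start side (purple outlet at the left edge, cups below). I'll resend with turns.

Emit:
arm_command --motion '[{"slide": [-0.1,-0.045,0],"turn": [0,0,0]},{"slide": [-0.1,-0.045,0],"turn": [0,0,0]},{"slide": [-0.1,-0.045,0],"turn": [0,0,0]},{"slide": [-0.1,-0.045,0],"turn": [0,0,0]},{"slide": [-0.1,-0.045,0],"turn": [0,0,0]}]'

```text
t: 1.03
tool_pos: [0.3958, -0.3641, 0.4043]
orientation: [-2.221, 2.222, 0.001]
force: [1.3, -0.8, -0.5]
opening: 0.0929
```

Emit:
arm_command --motion '[{"slide": [-0.1,-0.045,0],"turn": [0,0,0]},{"slide": [-0.1,-0.045,0],"turn": [0,0,0]},{"slide": [-0.1,-0.045,0],"turn": [0,0,0]},{"slide": [-0.1,-0.045,0],"turn": [0,0,0]},{"slide": [-0.1,-0.045,0],"turn": [0,0,0]}]'

```text
t: 1.45
tool_pos: [0.4813, -0.174, 0.4046]
orientation: [2.221, -2.222, -0.0]
force: [0.6, -0.6, -0.2]
opening: 0.0929
```

Emit:
arm_command --motion '[{"slide": [0,0,0.05],"turn": [0,0,0]},{"slide": [0,0,0.05],"turn": [0,0,0]},{"slide": [0,0,0.05],"turn": [0,0,0]},{"slide": [0,0,0],"turn": [0,0,0]},{"slide": [0,0,0],"turn": [0,0,0]}]'

```text
t: 1.87
tool_pos: [0.4806, -0.1757, 0.3436]
orientation: [2.221, -2.221, -0.005]
force: [-0.6, -0.1, 0.6]
opening: 0.0931
```

Run:
```python
from plant import robot
import cv2,numpy as np
s=robot.read_state();print(s['t'],s['tool_pos'],s['q'],s['force'])
c=robot.read_camera("wrist");cv2.imwrite("pics/w2.png",c["pixels"]);np.savez("pics/w2.npz",**c)
```

```text
1.8667 [ 0.48057392 -0.17568148  0.34361341] [-4.50698591e-01 -7.08723510e-02  1.80600313e+00 -1.65058803e-05
  1.40969438e+00  1.12006113e+00] [-0.61936518 -0.06437861  0.6065783 ]
```

View pics/w2.png

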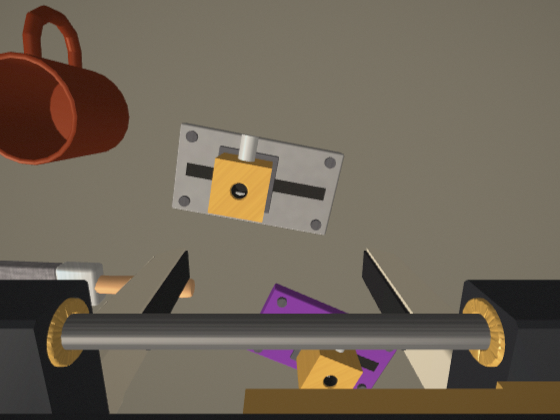

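The grey foot is fully visible here, with the brass hole at about (239,190) and the purple outlet below it at (330,360).

Run:
```python
from h import *
W=dict(np.load("pics/w2.npz"));T=dict(np.load("pics/top0.npz"))
hl,a=blob(W["pixels"],(239,190),14,lambda w:w.max(2)<95);e=cv2.fitEllipse(hl.astype(np.float32));print(a,e)
h=plane(W,e[0],.066);print("hole",h.round(4))
im=cv2.resize(W["pixels"][110:250,160:360],(800,560),interpolation=cv2.INTER_CUBIC);cv2.imwrite("pics/w2c.png",im)
g=cv2.cvtColor(W["pixels"],cv2.COLOR_BGR2GRAY)
c0=np.array([[182,124],[343,154],[324,235],[172,208]],np.float32).reshape(-1,1,2)
cc=cv2.cornerSubPix(g,c0,(4,4),(-1,-1),(3,50,.01)).reshape(-1,2);print(cc)
P=np.array([plane(W,p,.015) for p in cc])[:,:2];print(P.round(4));c=P.mean(0)
y=(P[0]-P[1]+P[3]-P[2]);y/=np.linalg.norm(y);x=np.array([y[1],-y[0]]);d=h[:2]-c;print("cen",c,"y",y,"hole in foot",d@x,d@y, [np.linalg.norm(P[i]-P[i-1]) for i in range(4)])
print("top hole", plane(T,(365.8,229.7),.066))
```

```text
168 ((238.73353576660156, 190.596923828125), (14.872010231018066, 15.917387962341309), 112.38832092285156)
hole [ 0.5008 -0.1467  0.066 ]
[[180.93999 123.60301]
 [342.74042 154.78291]
 [323.46667 234.37616]
 [171.73828 207.5677 ]]
[[ 0.5507 -0.0915]
 [ 0.5233 -0.2365]
 [ 0.4468 -0.222 ]
 [ 0.4736 -0.0769]]
cen [ 0.49860539 -0.15674484] y [0.18339274 0.98303973] hole in foot 0.0003715884906772481 0.010245570867891985 [np.float64(0.07842956329845543), np.float64(0.14759237944072442), np.float64(0.07790688271337257), np.float64(0.147550329242151)]
top hole [ 0.49660232 -0.14734125  0.066     ]
```

View pics/w2c.png

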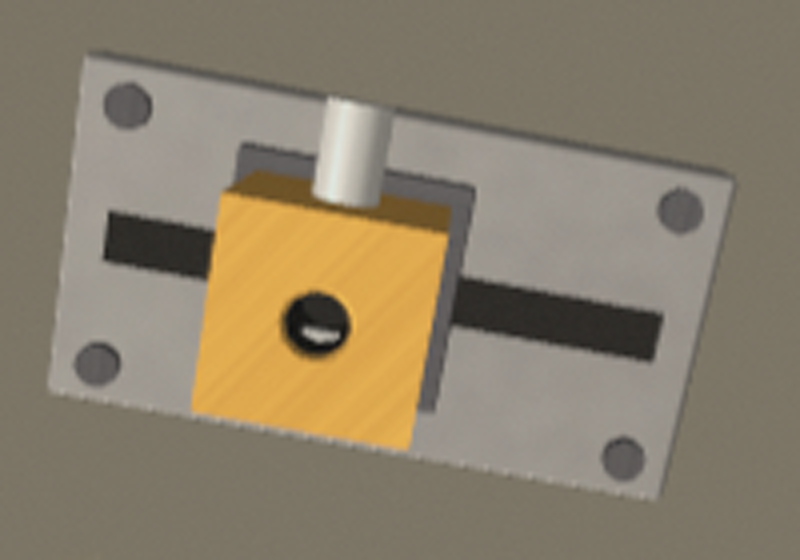

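Emit:
arm_command --motion '[{"slide": [-0.0915,-0.001,0],"turn": [0,0,0]},{"slide": [-0.0915,-0.001,0],"turn": [0,0,0]},{"slide": [-0.0915,-0.001,0],"turn": [0,0,0]},{"slide": [-0.0915,-0.001,0],"turn": [0,0,0]},{"slide": [-0.0915,-0.001,0],"turn": [0,0,0]}]'

```text
t: 2.33
tool_pos: [0.4835, 0.0081, 0.3471]
orientation: [-2.218, 2.221, -0.004]
force: [0.1, -0.2, 0.6]
opening: 0.0928
```

Emit:
arm_command --motion '[{"slide": [-0.0915,-0.001,0],"turn": [0,0,0]},{"slide": [-0.0915,-0.001,0],"turn": [0,0,0]},{"slide": [-0.0915,-0.001,0],"turn": [0,0,0]},{"slide": [-0.0915,-0.001,0],"turn": [0,0,0]},{"slide": [-0.0915,-0.001,0],"turn": [0,0,0]}]'

```text
t: 2.75
tool_pos: [0.4857, 0.1917, 0.3472]
orientation: [-2.218, 2.22, -0.003]
force: [0.7, 0.1, 0.5]
opening: 0.0931
```

Emit:
arm_command --motion '[{"slide": [0,0,0],"turn": [0,0,0]},{"slide": [0,0,0],"turn": [0,0,0]},{"slide": [0,0,0],"turn": [0,0,0]},{"slide": [0,0,0],"turn": [0,0,0]},{"slide": [0,0,0],"turn": [0,0,0]}]'

```text
t: 3.17
tool_pos: [0.4856, 0.1888, 0.3452]
orientation: [-2.219, 2.224, -0.001]
force: [0.5, 0.1, 0.7]
opening: 0.0928
```

Run:
```python
from plant import robot
from h import *
s=robot.read_state();print(s['t'],s['tool_pos'],s['orientation'],s['q'],s['force'])
c=robot.read_camera("wrist");cv2.imwrite("pics/w3.png",c["pixels"]);np.savez("pics/w3.npz",**c)
```

```text
3.1667 [0.48560303 0.18884147 0.34523975] [-2.21875410e+00  2.22352491e+00 -7.80263399e-04] [ 2.72540977e-01 -4.82177787e-02  1.78124101e+00 -2.27960136e-04
  1.40795547e+00  1.84552210e+00] [0.52332833 0.10343582 0.65649155]
```

View pics/w3.png

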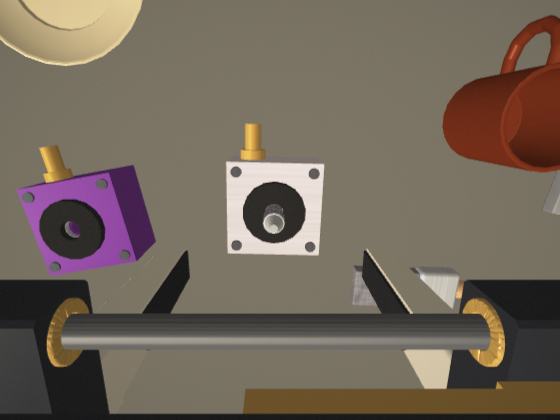

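The aluminium holder has its collar centred at about (274,212) and the nozzle tip at about (273,226). The purple one is at (72,228).

Run:
```python
from h import *
W=dict(np.load("pics/w3.npz"))
hl,a=blob(W["pixels"],(274,212),40,lambda w:w.max(2)<80);e=cv2.fitEllipse(hl.astype(np.float32));print(a,e)
print("collar",plane(W,e[0],.062).round(4))
g=cv2.cvtColor(W["pixels"],cv2.COLOR_BGR2GRAY)
cc=cv2.cornerSubPix(g,np.array([[227,162],[324,163],[319,255],[228,253]],np.float32).reshape(-1,1,2),(4,4),(-1,-1),(3,50,.01)).reshape(-1,2)
P=np.array([plane(W,p,.05) for p in cc]);print(P.round(4),P.mean(0).round(4))
cv2.imwrite("pics/w3c.png",cv2.resize(W["pixels"][170:260,220:330],None,fx=6,fy=6,interpolation=cv2.INTER_CUBIC))
R=W["T"];print(R.round(4))
```

```text
2448 ((273.63720703125, 211.9423828125), (60.10561752319336, 61.73945999145508), 89.46002197265625)
collar [0.4881 0.1901 0.062 ]
[[0.5278 0.2292 0.05  ]
 [0.5256 0.1493 0.05  ]
 [0.4458 0.1511 0.05  ]
 [0.4477 0.2309 0.05  ]] [0.4867 0.1901 0.05  ]
[[-1.800e-03 -9.635e-01 -2.676e-01  5.604e-01]
 [-1.000e+00  1.800e-03  2.000e-04  1.887e-01]
 [ 3.000e-04  2.676e-01 -9.635e-01  3.257e-01]
 [ 0.000e+00  0.000e+00  0.000e+00  1.000e+00]]
```

View pics/w3c.png

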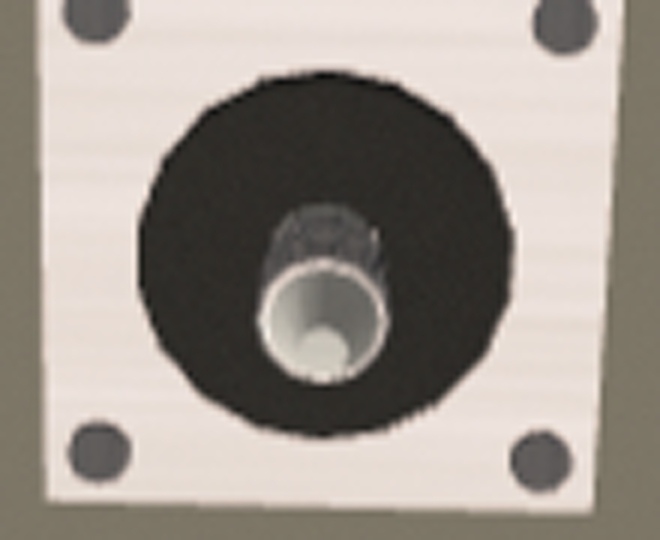

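Emit:
arm_command --motion '[{"slide": [-0.003,0,0.044],"turn": [0,0,0]},{"slide": [0,0,0.044],"turn": [0,0,0]},{"slide": [0,0,0.044],"turn": [0,0,0]},{"slide": [0,0,0.044],"turn": [0,0,0]},{"slide": [0,0,0.04],"turn": [0,0,0]}]' --gripper 30 --grip_force 25

```text
t: 3.63
tool_pos: [0.4853, 0.1903, 0.2574]
orientation: [2.219, -2.223, -0.0]
force: [-0.6, 1.3, -0.2]
opening: 0.0642
```

Emit:
arm_command --motion '[{"slide": [0,0,0],"turn": [0,0,0]},{"slide": [0,0,0],"turn": [0,0,0]},{"slide": [0,0,0],"turn": [0,0,0]},{"slide": [0,0,0],"turn": [0,0,0]},{"slide": [0,0,0],"turn": [0,0,0]}]'

```text
t: 4.05
tool_pos: [0.4859, 0.1913, 0.2598]
orientation: [-2.219, 2.22, -0.002]
force: [0.8, -0.1, -0.1]
opening: 0.0312
```

Run:
```python
from plant import robot
from h import *
s=robot.read_state();print(s['t'],s['tool_pos'],s['force'],s['opening'])
c=robot.read_camera("wrist");cv2.imwrite("pics/w4.png",c["pixels"]);np.savez("pics/w4.npz",**c)
```

```text
4.05 [0.48586633 0.19131597 0.25981495] [ 0.81831492 -0.06700723 -0.08398709] 0.031232033829038133
```

View pics/w4.png

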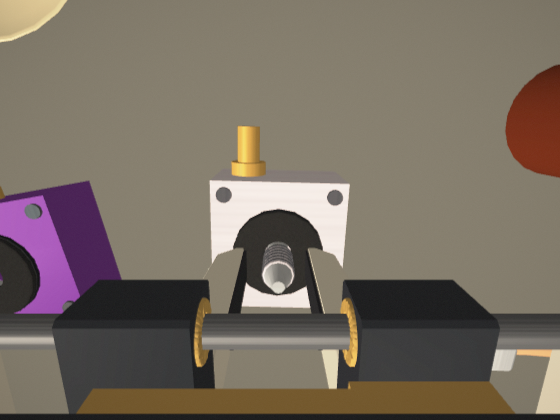

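The picture shows the fingers straddling the nozzle at (278,262), with the collar below. I lower gently while watching the force.

Emit:
arm_command --motion '[{"slide": [0,0,0.006],"turn": [0,0,0]},{"slide": [0,0,0.006],"turn": [0,0,0]},{"slide": [0,0,0.005],"turn": [0,0,0]},{"slide": [0,0,0.005],"turn": [0,0,0]},{"slide": [0,0,0.005],"turn": [0,0,0]}]'

```text
t: 4.52
tool_pos: [0.4851, 0.1913, 0.2472]
orientation: [2.221, -2.221, -0.0]
force: [-1.6, -0.3, 4.5]
opening: 0.0277
```

Emit:
arm_command --motion '[{"slide": [0,0,0.0025],"turn": [0,0,0]},{"slide": [0,0,0.0025],"turn": [0,0,0]},{"slide": [0,0,0.0025],"turn": [0,0,0]},{"slide": [0,0,0],"turn": [0,0,0]},{"slide": [0,0,0],"turn": [0,0,0]}]'

```text
t: 4.93
tool_pos: [0.4852, 0.1913, 0.2449]
orientation: [2.221, -2.221, -0.0]
force: [-3.7, -1.1, 6.5]
opening: 0.0279
```

Emit:
arm_command --motion '[{"slide": [0,0,0.0025],"turn": [0,0,0]},{"slide": [0,0,0.0025],"turn": [0,0,0]},{"slide": [0,0,0.0025],"turn": [0,0,0]},{"slide": [0,0,0],"turn": [0,0,0]},{"slide": [0,0,0],"turn": [0,0,0]}]'

```text
t: 5.35
tool_pos: [0.4852, 0.1913, 0.2419]
orientation: [2.221, -2.221, -0.0]
force: [-3.8, -1.0, 7.4]
opening: 0.028
```

Emit:
arm_command --motion '[{"slide": [0,0,0.0025],"turn": [0,0,0]},{"slide": [0,0,0.0025],"turn": [0,0,0]},{"slide": [0,0,0.0025],"turn": [0,0,0]},{"slide": [0,0,0],"turn": [0,0,0]},{"slide": [0,0,0],"turn": [0,0,0]}]'

```text
t: 5.77
tool_pos: [0.4852, 0.1913, 0.2395]
orientation: [2.221, -2.221, -0.0]
force: [-6.1, -1.1, 11.4]
opening: 0.0279
```

Emit:
arm_command --motion '[{"slide": [0,0,0.0015],"turn": [0,0,0]},{"slide": [0,0,0],"turn": [0,0,0]},{"slide": [0,0,0],"turn": [0,0,0]},{"slide": [0,0,0],"turn": [0,0,0]},{"slide": [0,0,0],"turn": [0,0,0]}]'

```text
t: 6.18
tool_pos: [0.4852, 0.1913, 0.2391]
orientation: [2.221, -2.221, -0.0]
force: [-6.5, -1.9, 13.3]
opening: 0.028
```

Emit:
arm_command --motion '[{"slide": [0,0,-0.006],"turn": [0,0,0]},{"slide": [0,0,-0.006],"turn": [0,0,0]},{"slide": [0,0,0],"turn": [0,0,0]},{"slide": [0,0,0],"turn": [0,0,0]},{"slide": [0,0,0],"turn": [0,0,0]}]'

```text
t: 6.6
tool_pos: [0.4851, 0.1913, 0.2424]
orientation: [2.221, -2.221, -0.0]
force: [-0.6, -0.2, -0.6]
opening: 0.0279
```

Emit:
arm_command --motion '[{"slide": [0,0,0],"turn": [0,0,0]},{"slide": [0,0,0],"turn": [0,0,0]},{"slide": [0,0,0],"turn": [0,0,0]},{"slide": [0,0,0],"turn": [0,0,0]},{"slide": [0,0,0],"turn": [0,0,0]}]' --gripper 0 --grip_force 8

```text
t: 7.02
tool_pos: [0.4851, 0.1912, 0.2425]
orientation: [2.221, -2.221, -0.0]
force: [-0.9, -0.3, -1.1]
opening: 0.0158
```

Run:
```python
from plant import robot
from h import *
s=robot.read_state();print(s['t'],s['tool_pos'],s['force'],s['opening'],s['wrist_torque'])
c=robot.read_camera("wrist");cv2.imwrite("pics/w5.png",c["pixels"]);np.savez("pics/w5.npz",**c)
```

```text
7.0167 [0.48513985 0.19120287 0.24250711] [-0.90033338 -0.30142579 -1.06061265] 0.01579432217816551 [-0.04321143 -0.00845745  0.06389577]
```

View pics/w5.png

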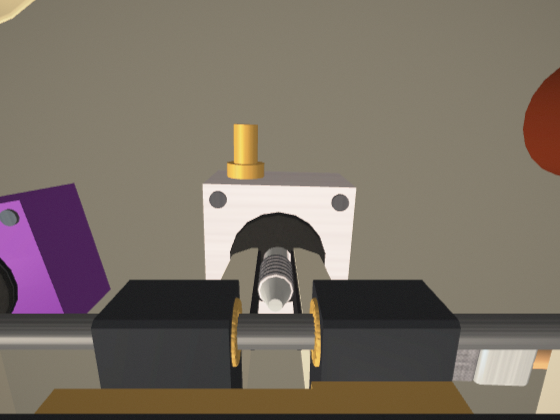

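Gripped at 15.8 mm with hardly any side load. I firm up the grip and draw the nozzle out slowly.

Emit:
arm_command --motion '[{"slide": [0,0,0],"turn": [0,0,0]},{"slide": [0,0,0],"turn": [0,0,0]},{"slide": [0,0,0],"turn": [0,0,0]},{"slide": [0,0,-0.003],"turn": [0,0,0]},{"slide": [0,0,-0.003],"turn": [0,0,0]}]' --grip_force 40

```text
t: 7.48
tool_pos: [0.4852, 0.1912, 0.2451]
orientation: [2.221, -2.221, -0.0]
force: [0.2, -1.2, -2.6]
opening: 0.0149
```

Emit:
arm_command --motion '[{"slide": [0,0,-0.004],"turn": [0,0,0]},{"slide": [0,0,-0.004],"turn": [0,0,0]},{"slide": [0,0,-0.004],"turn": [0,0,0]},{"slide": [0,0,-0.004],"turn": [0,0,0]},{"slide": [0,0,-0.004],"turn": [0,0,0]}]'

```text
t: 7.9
tool_pos: [0.4852, 0.1913, 0.2534]
orientation: [-2.221, 2.222, 0.0]
force: [-0.0, -0.9, -1.3]
opening: 0.0149
```

Emit:
arm_command --motion '[{"slide": [0,0,-0.03],"turn": [0,0,0]},{"slide": [0,0,-0.035],"turn": [0,0,0]},{"slide": [0,0,-0.04],"turn": [0,0,0]},{"slide": [0,0,-0.04],"turn": [0,0,0]},{"slide": [0,0,-0.035],"turn": [0,0,0]}]'

```text
t: 8.32
tool_pos: [0.4855, 0.1916, 0.3276]
orientation: [-2.22, 2.22, -0.001]
force: [0.0, -0.6, -1.0]
opening: 0.0152
```

Emit:
arm_command --motion '[{"slide": [0,0,0],"turn": [0,0,0]},{"slide": [0,0,0],"turn": [0,0,0]},{"slide": [0,0,0],"turn": [0,0,0]},{"slide": [0,0,0],"turn": [0,0,0]},{"slide": [0,0,0],"turn": [0,0,0]}]'

```text
t: 8.73
tool_pos: [0.4848, 0.1912, 0.3239]
orientation: [2.22, -2.22, -0.002]
force: [-0.2, 0.1, 0.2]
opening: 0.0147
```

Run:
```python
from plant import robot
from h import *
s=robot.read_state();print(s['t'],s['tool_pos'],s['orientation'],s['force'],s['opening'],s['wrist_torque'])
o=[]
for n in ["wrist","scene","top"]:
    c=robot.read_camera(n);cv2.imwrite(f"pics/{n}6.png",c["pixels"]);np.savez(f"pics/{n}6.npz",**c);o.append(c["pixels"])
a=o[1][60:240,200:440]
cv2.imwrite("pics/m6.png",np.vstack([cv2.resize(o[0],(400,300)),cv2.resize(a,(400,300))]))
```

```text
8.7333 [0.48482788 0.19119307 0.32394261] [ 2.21999913e+00 -2.22044543e+00 -1.61763132e-03] [-0.15337818  0.10276365  0.23705265] 0.01465972445019423 [ 0.04737498  0.00836228 -0.00143687]
```

View pics/m6.png

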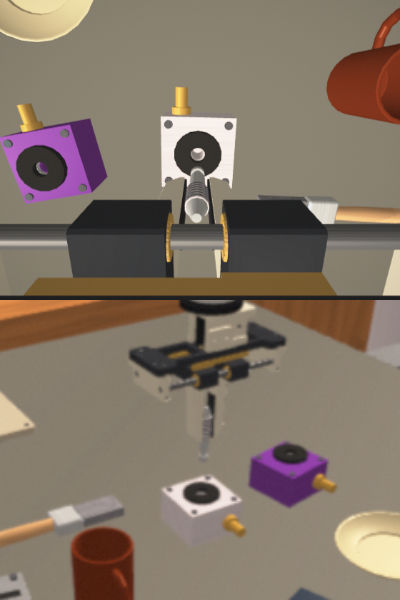

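The nozzle is out and held upright, and the collar is still down. The holder's hole is visible at about (197,153) in the half-scale picture. I move over near the outlet at the same height.

Emit:
arm_command --motion '[{"slide": [0.06,0,0],"turn": [0,0,0]},{"slide": [0.09,0,0],"turn": [0,0,0]},{"slide": [0.1,0,0],"turn": [0,0,0]},{"slide": [0.1,0,0],"turn": [0,0,0]},{"slide": [0.1,0,0],"turn": [0,0,0]}]'

```text
t: 9.3
tool_pos: [0.4848, 0.0099, 0.325]
orientation: [2.222, -2.221, -0.0]
force: [1.3, -0.0, -0.7]
opening: 0.0151
```

Emit:
arm_command --motion '[{"slide": [0.1,0,0],"turn": [0,0,0]},{"slide": [0.1,0,0],"turn": [0,0,0]},{"slide": [0.1,0,0],"turn": [0,0,0]},{"slide": [0.07,0,0],"turn": [0,0,0]},{"slide": [0.03,0,0],"turn": [0,0,0]}]'

```text
t: 9.72
tool_pos: [0.4847, -0.1522, 0.3251]
orientation: [2.217, -2.225, 0.001]
force: [0.4, -1.1, -0.7]
opening: 0.0153
```

Emit:
arm_command --motion '[{"slide": [0,0,0],"turn": [0,0,0]},{"slide": [0,0,0],"turn": [0,0,0]},{"slide": [0,0,0],"turn": [0,0,0]},{"slide": [0,0,0],"turn": [0,0,0]},{"slide": [0,0,0],"turn": [0,0,0]}]'

```text
t: 10.13
tool_pos: [0.4853, -0.1474, 0.3251]
orientation: [-2.223, 2.219, 0.0]
force: [0.1, -0.3, -1.4]
opening: 0.0149
```

Run:
```python
from plant import robot
from h import *
s=robot.read_state();print(s['t'],s['tool_pos'],s['orientation'],s['force'],s['opening'])
c=robot.read_camera("wrist");cv2.imwrite("pics/w7.png",c["pixels"]);np.savez("pics/w7.npz",**c)
a=cv2.imread("pics/wrist6.png")
cv2.imwrite("pics/m7.png",np.hstack([cv2.resize(i[150:350,200:330],None,fx=3,fy=3,interpolation=cv2.INTER_CUBIC) for i in (a,c["pixels"])]))
```

```text
10.1333 [ 0.48531892 -0.14740369  0.32505822] [-2.22325668e+00  2.21945929e+00  4.62756051e-04] [ 0.12238852 -0.31387043 -1.39448652] 0.014886606356531603
```

View pics/m7.png

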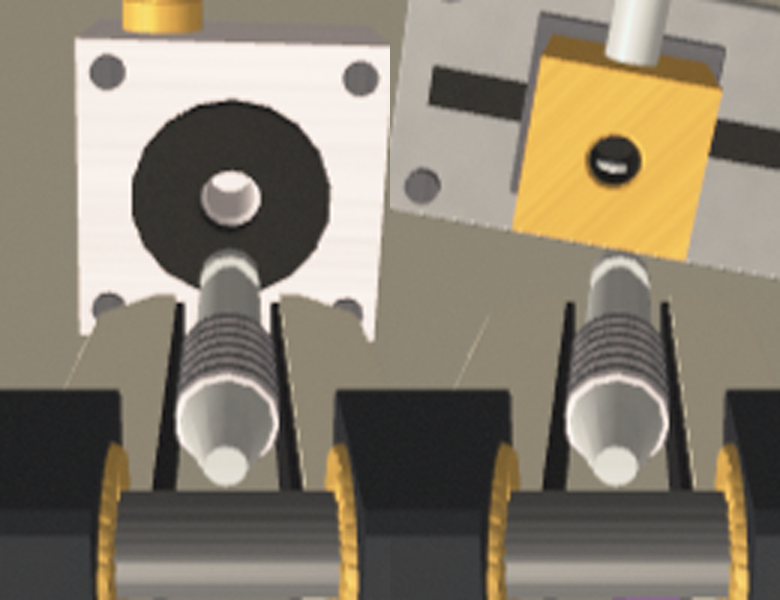

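Left, the holder hole is at px (277,216). Right, the outlet hole is at px (274.3,203.7), and the nozzle sits the same way in the hand in both. The holder hole gives me the camera bias.

Run:
```python
from h import *
A=dict(np.load("pics/wrist6.npz"));B=dict(np.load("pics/w7.npz"))
hl,a=blob(A["pixels"],(277,216),14,lambda w:w.min(2)>85);e=cv2.fitEllipse(hl.astype(np.float32));print(a,e)
pa=plane(A,e[0],.056)
hl,a=blob(B["pixels"],(274,204),12,lambda w:w.max(2)<110);f=cv2.fitEllipse(hl.astype(np.float32));print(a,f)
pb=plane(B,f[0],.066)
hl,_=blob(A["pixels"],(277,216),36,lambda w:w.max(2)<80)
print(pa,plane(A,(277,216),.056),pb)
b=pa[:2]-[.4851,.1912];print("bias",b,"target TCP",pb[:2]-b,"move tool shares x,y",[-(pb[1]-b[1]+.1474)/.4,-(pb[0]-b[0]-.4853)/.4])
```

```text
290 ((276.5361022949219, 215.46435546875), (18.084537506103516, 19.642131805419922), 93.0698471069336)
188 ((274.25616455078125, 203.0952606201172), (16.116064071655273, 16.64146614074707), 86.9150619506836)
[0.4879555 0.190086  0.056    ] [0.48752731 0.18972921 0.056     ] [ 0.50092016 -0.14657224  0.066     ]
bias [ 0.0028555 -0.001114 ] target TCP [ 0.49806466 -0.14545824] move tool shares x,y [np.float64(-0.004854389744938584), np.float64(-0.03191164016098952)]
```

Emit:
arm_command --motion '[{"slide": [-0.002,-0.016,0],"turn": [0,0,0]},{"slide": [-0.003,-0.016,0],"turn": [0,0,0]},{"slide": [0,0,0.025],"turn": [0,0,0]},{"slide": [0,0,0.03],"turn": [0,0,0]},{"slide": [0,0,0.025],"turn": [0,0,0]}]'

```text
t: 10.6
tool_pos: [0.4978, -0.1465, 0.2913]
orientation: [2.221, -2.221, -0.002]
force: [-0.7, 0.1, -1.3]
opening: 0.0151
```

Emit:
arm_command --motion '[{"slide": [0,0,0],"turn": [0,0,0]},{"slide": [0,0,0],"turn": [0,0,0]},{"slide": [0,0,0],"turn": [0,0,0]},{"slide": [0,0,0],"turn": [0,0,0]},{"slide": [0,0,0],"turn": [0,0,0]}]'

```text
t: 11.02
tool_pos: [0.4982, -0.1469, 0.2938]
orientation: [-2.221, 2.221, -0.002]
force: [-0.1, 0.7, -1.2]
opening: 0.0155
```

Run:
```python
from plant import robot
from h import *
s=robot.read_state();print(s['t'],s['tool_pos'],s['orientation'],s['force'],s['opening'])
o=[]
for n in ["wrist","scene"]:
    c=robot.read_camera(n);o.append(c["pixels"])
cv2.imwrite("pics/m8.png",np.hstack([cv2.resize(o[0][150:350,200:330],(390,600),interpolation=cv2.INTER_CUBIC),cv2.resize(o[1][130:280,120:220],(400,600),interpolation=cv2.INTER_CUBIC)]))
```

```text
11.0167 [ 0.49817651 -0.14690149  0.29380991] [-2.22068832e+00  2.22149948e+00 -1.73000808e-03] [-0.06419414  0.69447112 -1.21868749] 0.015471149281750045
```

View pics/m8.png

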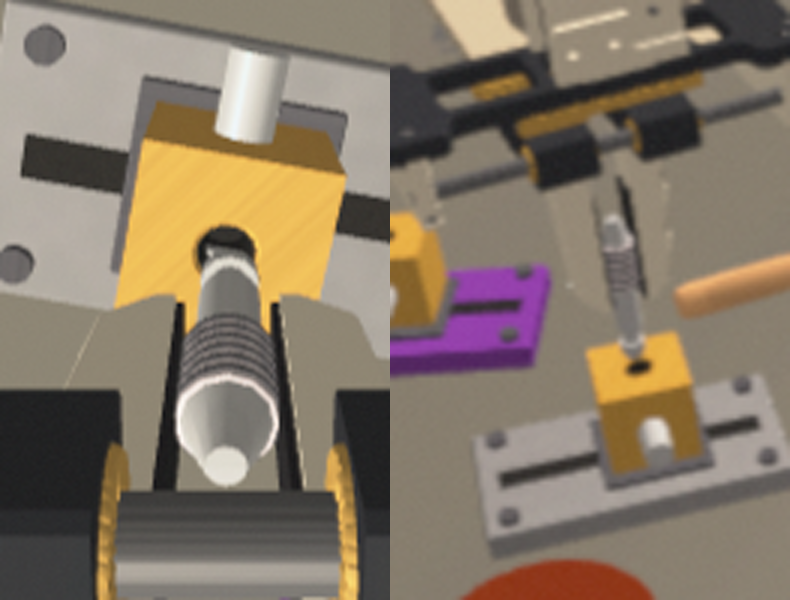

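The nozzle end is over the hole but about 1.5 mm toward −y in the wrist view (231 against 226). I correct that and go down gently.

Emit:
arm_command --motion '[{"slide": [-0.0037,0,0],"turn": [0,0,0]},{"slide": [0,0,0.005],"turn": [0,0,0]},{"slide": [0,0,0.005],"turn": [0,0,0]},{"slide": [0,0,0.005],"turn": [0,0,0]},{"slide": [0,0,0.005],"turn": [0,0,0]}]'

```text
t: 11.53
tool_pos: [0.4979, -0.1452, 0.2848]
orientation: [2.221, -2.222, -0.0]
force: [0.5, 0.3, -0.8]
opening: 0.0152
```

Emit:
arm_command --motion '[{"slide": [0,0,0.0025],"turn": [0,0,0]},{"slide": [0,0,0.0025],"turn": [0,0,0]},{"slide": [0,0,0.0025],"turn": [0,0,0]},{"slide": [0,0,0],"turn": [0,0,0]},{"slide": [0,0,0],"turn": [0,0,0]}]'

```text
t: 11.95
tool_pos: [0.4981, -0.1454, 0.2824]
orientation: [-2.221, 2.222, -0.001]
force: [0.4, -0.5, 0.1]
opening: 0.0151
```

Emit:
arm_command --motion '[{"slide": [0,0,0.0025],"turn": [0,0,0]},{"slide": [0,0,0.0025],"turn": [0,0,0]},{"slide": [0,0,0.0025],"turn": [0,0,0]},{"slide": [0,0,0.0025],"turn": [0,0,0]},{"slide": [0,0,0],"turn": [0,0,0]}]'

```text
t: 12.37
tool_pos: [0.4981, -0.1454, 0.2782]
orientation: [-2.221, 2.222, -0.001]
force: [1.8, -2.7, 0.7]
opening: 0.0151
```

Emit:
arm_command --motion '[{"slide": [0,0,0.0025],"turn": [0,0,0]},{"slide": [0,0,0.0025],"turn": [0,0,0]},{"slide": [0,0,0.0025],"turn": [0,0,0]},{"slide": [0,0,0.0025],"turn": [0,0,0]},{"slide": [0,0,0],"turn": [0,0,0]}]'

```text
t: 12.78
tool_pos: [0.4981, -0.1454, 0.2741]
orientation: [-2.221, 2.222, -0.001]
force: [2.8, -2.0, 1.6]
opening: 0.0154
```

It's in the hole with a light side load toward +x and −y, so I ease that way and continue.

Emit:
arm_command --motion '[{"slide": [0.001,-0.0012,0],"turn": [0,0,0]},{"slide": [0,0,0.0025],"turn": [0,0,0]},{"slide": [0,0,0.0025],"turn": [0,0,0]},{"slide": [0,0,0],"turn": [0,0,0]},{"slide": [0,0,0],"turn": [0,0,0]}]' --grip_force 45

```text
t: 13.2
tool_pos: [0.4984, -0.1456, 0.272]
orientation: [2.221, -2.222, -0.0]
force: [1.6, -2.7, 1.1]
opening: 0.0156
```

Emit:
arm_command --motion '[{"slide": [0,0,0.0025],"turn": [0,0,0]},{"slide": [0,0,0.0025],"turn": [0,0,0]},{"slide": [0,0,0],"turn": [0,0,0]},{"slide": [0,0,0],"turn": [0,0,0]},{"slide": [0,0,0],"turn": [0,0,0]}]'

```text
t: 13.62
tool_pos: [0.4985, -0.1456, 0.2703]
orientation: [-2.221, 2.221, -0.0]
force: [2.1, -0.7, 3.5]
opening: 0.0151
```

Emit:
arm_command --motion '[{"slide": [0.0005,-0.0005,0.0025],"turn": [0,0,0]},{"slide": [0,0,0.0025],"turn": [0,0,0]},{"slide": [0,0,0],"turn": [0,0,0]},{"slide": [0,0,0],"turn": [0,0,0]},{"slide": [0,0,0],"turn": [0,0,0]}]'

```text
t: 14.03
tool_pos: [0.4988, -0.1458, 0.2686]
orientation: [-2.221, 2.221, -0.0]
force: [1.7, -0.4, 7.2]
opening: 0.0154
```

Emit:
arm_command --motion '[{"slide": [0,0,0.0025],"turn": [0,0,0]},{"slide": [0,0,0.0025],"turn": [0,0,0]},{"slide": [0,0,0],"turn": [0,0,0]},{"slide": [0,0,0],"turn": [0,0,0]},{"slide": [0,0,0],"turn": [0,0,0]}]'

```text
t: 14.45
tool_pos: [0.4989, -0.1458, 0.2669]
orientation: [-2.221, 2.221, -0.001]
force: [0.5, -0.5, 8.8]
opening: 0.0154
```

Emit:
arm_command --motion '[{"slide": [0,0,0.0025],"turn": [0,0,0]},{"slide": [0,0,0.0025],"turn": [0,0,0]},{"slide": [0,0,0],"turn": [0,0,0]},{"slide": [0,0,0],"turn": [0,0,0]},{"slide": [0,0,0],"turn": [0,0,0]}]'

```text
t: 14.87
tool_pos: [0.4985, -0.1458, 0.2637]
orientation: [2.221, -2.222, -0.001]
force: [3.2, -1.0, -0.3]
opening: 0.0155
```

Emit:
arm_command --motion '[{"slide": [0,0,0.0025],"turn": [0,0,0]},{"slide": [0,0,0.0025],"turn": [0,0,0]},{"slide": [0,0,0],"turn": [0,0,0]},{"slide": [0,0,0],"turn": [0,0,0]},{"slide": [0,0,0],"turn": [0,0,0]}]'

```text
t: 15.28
tool_pos: [0.4987, -0.1458, 0.2624]
orientation: [-2.221, 2.222, -0.0]
force: [0.5, -0.6, 4.2]
opening: 0.0152
```

Emit:
arm_command --motion '[{"slide": [0,0,0.0025],"turn": [0,0,0]},{"slide": [0,0,0.0025],"turn": [0,0,0]},{"slide": [0,0,0],"turn": [0,0,0]},{"slide": [0,0,0],"turn": [0,0,0]},{"slide": [0,0,0],"turn": [0,0,0]}]'

```text
t: 15.7
tool_pos: [0.4987, -0.1459, 0.2603]
orientation: [-2.221, 2.222, -0.0]
force: [2.2, -1.5, 4.7]
opening: 0.0151
```

Emit:
arm_command --motion '[{"slide": [0,0,0.0025],"turn": [0,0,0]},{"slide": [0,0,0],"turn": [0,0,0]},{"slide": [0,0,0],"turn": [0,0,0]},{"slide": [0,0,0],"turn": [0,0,0]},{"slide": [0,0,0],"turn": [0,0,0]}]'

```text
t: 16.12
tool_pos: [0.4986, -0.1459, 0.2589]
orientation: [2.221, -2.222, -0.0]
force: [2.1, -2.4, 1.4]
opening: 0.0153
```

Emit:
arm_command --motion '[{"slide": [0.001,-0.0005,0.0025],"turn": [0,0,0]},{"slide": [0,0,0.0025],"turn": [0,0,0]},{"slide": [0,0,0],"turn": [0,0,0]},{"slide": [0,0,0],"turn": [0,0,0]},{"slide": [0,0,0],"turn": [0,0,0]}]'

```text
t: 16.53
tool_pos: [0.4988, -0.1461, 0.2572]
orientation: [2.221, -2.222, -0.001]
force: [0.2, 0.3, 3.6]
opening: 0.0149
```

Emit:
arm_command --motion '[{"slide": [0,0,0.0025],"turn": [0,0,0]},{"slide": [0,0,0],"turn": [0,0,0]},{"slide": [0,0,0],"turn": [0,0,0]},{"slide": [0,0,0],"turn": [0,0,0]},{"slide": [0,0,0],"turn": [0,0,0]}]'

```text
t: 16.95
tool_pos: [0.4989, -0.1461, 0.2564]
orientation: [-2.221, 2.221, 0.0]
force: [-0.3, 0.3, 6.6]
opening: 0.0155
```

Emit:
arm_command --motion '[{"slide": [0,0,0.0025],"turn": [0,0,0]},{"slide": [0,0,0.0012],"turn": [0,0,0]},{"slide": [0,0,0],"turn": [0,0,0]},{"slide": [0,0,0],"turn": [0,0,0]},{"slide": [0,0,0],"turn": [0,0,0]}]'

```text
t: 17.37
tool_pos: [0.4991, -0.1462, 0.2555]
orientation: [-2.221, 2.221, -0.001]
force: [-2.0, 0.9, 8.4]
opening: 0.0154
```

Emit:
arm_command --motion '[{"slide": [0,0,0.0012],"turn": [0,0,0]},{"slide": [0,0,0],"turn": [0,0,0]},{"slide": [0,0,0],"turn": [0,0,0]},{"slide": [0,0,0],"turn": [0,0,0]},{"slide": [0,0,0],"turn": [0,0,0]}]'

```text
t: 17.78
tool_pos: [0.4991, -0.1462, 0.2551]
orientation: [-2.221, 2.221, -0.001]
force: [-1.2, 0.4, 10.3]
opening: 0.0153
```

Emit:
arm_command --motion '[{"slide": [0,0,0.002],"turn": [0,0,0]},{"slide": [0,0,0],"turn": [0,0,0]},{"slide": [0,0,0],"turn": [0,0,0]},{"slide": [0,0,0],"turn": [0,0,0]},{"slide": [0,0,0],"turn": [0,0,0]}]'

```text
t: 18.2
tool_pos: [0.4992, -0.1462, 0.2546]
orientation: [-2.221, 2.221, -0.001]
force: [-2.1, 2.3, 12.9]
opening: 0.0149
```

Emit:
arm_command --motion '[{"slide": [0,0,0.0012],"turn": [0,0,0]},{"slide": [0,0,0],"turn": [0,0,0]},{"slide": [0,0,0],"turn": [0,0,0]},{"slide": [0,0,0],"turn": [0,0,0]},{"slide": [0,0,0],"turn": [0,0,0]}]'

```text
t: 18.62
tool_pos: [0.4992, -0.1462, 0.2543]
orientation: [-2.221, 2.221, -0.002]
force: [-3.1, 1.3, 14.2]
opening: 0.0153
```

Stiff at 14 N and still at 4 N/mm, so it's on the floor. I unload and give it a gentle tug.

Emit:
arm_command --motion '[{"slide": [0,0,-0.004],"turn": [0,0,0]},{"slide": [0,0,-0.004],"turn": [0,0,0]},{"slide": [0,0,-0.003],"turn": [0,0,0]},{"slide": [0,0,0],"turn": [0,0,0]},{"slide": [0,0,0],"turn": [0,0,0]}]'

```text
t: 19.03
tool_pos: [0.4988, -0.1462, 0.2571]
orientation: [2.221, -2.222, -0.0]
force: [0.8, 0.7, 3.1]
opening: 0.0152
```

Emit:
arm_command --motion '[{"slide": [0,0,-0.0025],"turn": [0,0,0]},{"slide": [0,0,0],"turn": [0,0,0]},{"slide": [0,0,0],"turn": [0,0,0]},{"slide": [0,0,0],"turn": [0,0,0]},{"slide": [0,0,0],"turn": [0,0,0]}]'

```text
t: 19.45
tool_pos: [0.4987, -0.1462, 0.258]
orientation: [2.221, -2.222, -0.001]
force: [0.8, -0.1, 0.8]
opening: 0.0148
```

Emit:
arm_command --motion '[{"slide": [0,0,-0.0025],"turn": [0,0,0]},{"slide": [0,0,-0.0025],"turn": [0,0,0]},{"slide": [0,0,0],"turn": [0,0,0]},{"slide": [0,0,0],"turn": [0,0,0]},{"slide": [0,0,0],"turn": [0,0,0]}]'

```text
t: 19.87
tool_pos: [0.4987, -0.1462, 0.2602]
orientation: [2.221, -2.222, -0.001]
force: [-0.3, -0.9, -0.6]
opening: 0.0151
```

Groove 9–17 mm against jaws 11–15 mm gives 2 mm of free play. A bit more should meet resistance.

Emit:
arm_command --motion '[{"slide": [0,0,-0.0025],"turn": [0,0,0]},{"slide": [0,0,0],"turn": [0,0,0]},{"slide": [0,0,0],"turn": [0,0,0]},{"slide": [0,0,0],"turn": [0,0,0]},{"slide": [0,0,0],"turn": [0,0,0]}]'

```text
t: 20.28
tool_pos: [0.4986, -0.1462, 0.2608]
orientation: [2.221, -2.222, -0.001]
force: [1.2, -0.6, -8.5]
opening: 0.0153
```

It pulls back at 8.5 N, so the jaws have it. I push it home again, then unload and release.

Emit:
arm_command --motion '[{"slide": [0,0,0.004],"turn": [0,0,0]},{"slide": [0,0,0.004],"turn": [0,0,0]},{"slide": [0,0,0.004],"turn": [0,0,0]},{"slide": [0,0,0],"turn": [0,0,0]},{"slide": [0,0,0],"turn": [0,0,0]}]'

```text
t: 20.7
tool_pos: [0.4992, -0.1463, 0.2572]
orientation: [-2.221, 2.221, -0.001]
force: [-1.0, 0.7, 3.3]
opening: 0.0154
```

Emit:
arm_command --motion '[{"slide": [0,0,-0.002],"turn": [0,0,0]},{"slide": [0,0,0],"turn": [0,0,0]},{"slide": [0,0,0],"turn": [0,0,0]},{"slide": [0,0,0],"turn": [0,0,0]},{"slide": [0,0,0],"turn": [0,0,0]}]'

```text
t: 21.12
tool_pos: [0.499, -0.1463, 0.2575]
orientation: [-2.221, 2.222, -0.001]
force: [0.2, -0.1, 1.6]
opening: 0.0148
```

Open to about 35 mm, then rise straight up.

Emit:
arm_command --motion '[{"slide": [0,0,0],"turn": [0,0,0]},{"slide": [0,0,0],"turn": [0,0,0]},{"slide": [0,0,0],"turn": [0,0,0]},{"slide": [0,0,0],"turn": [0,0,0]},{"slide": [0,0,0],"turn": [0,0,0]}]' --gripper 42

```text
t: 21.53
tool_pos: [0.4987, -0.1462, 0.2571]
orientation: [2.221, -2.222, -0.001]
force: [0.3, 0.3, 0.7]
opening: 0.0383
```

Emit:
arm_command --motion '[{"slide": [0,0,-0.02],"turn": [0,0,0]},{"slide": [0,0,-0.04],"turn": [0,0,0]},{"slide": [0,0,-0.05],"turn": [0,0,0]},{"slide": [0,0,-0.06],"turn": [0,0,0]},{"slide": [0,0,-0.06],"turn": [0,0,0]}]'

```text
t: 21.95
tool_pos: [0.4986, -0.1461, 0.3505]
orientation: [2.221, -2.222, -0.001]
force: [-0.0, -0.9, 0.0]
opening: 0.0391
```

Emit:
arm_command --motion '[{"slide": [0,0,0],"turn": [0,0,0]},{"slide": [0,0,0],"turn": [0,0,0]},{"slide": [0,0,0],"turn": [0,0,0]},{"slide": [0,0,0],"turn": [0,0,0]},{"slide": [0,0,0],"turn": [0,0,0]}]'

```text
t: 22.37
tool_pos: [0.4984, -0.146, 0.3479]
orientation: [2.221, -2.221, -0.004]
force: [0.5, 0.3, 0.3]
opening: 0.0388
```

Run:
```python
from plant import robot
from h import *
s=robot.read_state();print(s['t'],s['tool_pos'],s['force'],s['opening'])
o=[]
for n in ["wrist","scene"]:
    c=robot.read_camera(n);o.append(c["pixels"]);np.savez(f"pics/{n}9.npz",**c)
cv2.imwrite("pics/m9.png",np.hstack([cv2.resize(o[0],(400,300)),cv2.resize(o[1][140:290,100:300],(400,300),interpolation=cv2.INTER_CUBIC)]))
```

```text
22.3667 [ 0.49838407 -0.14604464  0.34789046] [0.4534877  0.32578999 0.29324736] 0.03884126707297917
```

View pics/m9.png

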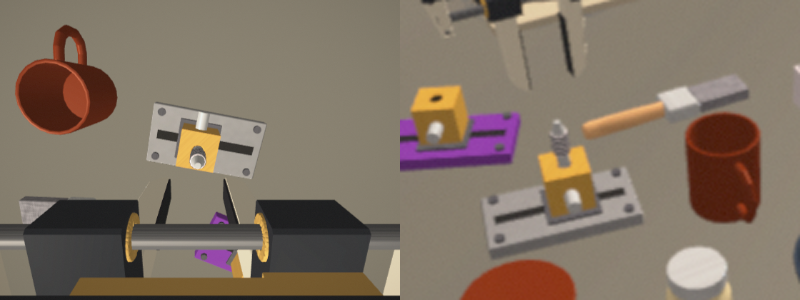

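The nozzle stands upright in the brass fitting, and the fingers are clear above it. I hand the job in.

```bash
python3 -c "
from plant import robot
print(robot.close_job())"
```

```text
the job is handed in; nothing more can be done
None
```

I pressed the collar of the aluminium holder down to its hard stop (13.3 N vertical, about 15 N in all). I then gripped the nozzle, drew it out and pushed it into the brass fitting on the grey foot, where it is gripped and home. The job was handed in at about 22.5 s, and no verdict was reported.

- **Gripped:** the jaws gave way at about 9 N. A tug met the expected 2 mm of play in the groove, then 8.5 N of resistance.
- **Home:** pushing on, the nozzle met the hole's floor and the force rose to 14 N vertical (about 14.6 N in all). After the tug I pushed it back down and let go. With the load off, the arm stood within about 1 mm of the height worked out for a nozzle on the floor.
- **Forces:** every reading, side loads included, was 15 N or less. They were taken at the end of each move, so a short peak in between would not show.
- **Last pictures:** the nozzle stands upright in the fitting with the fingers clear above it. Nothing in view had visibly moved, but I did not measure the pots and tools.
- **Disagreement:** the overhead and wrist cameras differed by about 4 mm in x for the fitting's hole. I corrected for this using where the arm had gripped the nozzle in the holder.

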